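Snap the covers onto the mounting studs

TASK

Two steel studs stand on the mounting plate, a thin one and a thick one; each takes the black snap cap of its own size, and the biggest of the three caps fits neither. Push the smallest cap onto the thin stud until it clicks and leave it there; then put the middle-sized cap on the thick stud, press past the click until it is hard down on its sprung collar, and finish still pressing it down there. Leave the spare cap and the other things on the bench where they are.

Things in the scene. Friction and masses are not known exactly. Their poses are not given: they have to be found in the camera images.
- cap_small: smallest snap cap: black plastic, round, flat closed top, open underside, 30 mm outside diameter, 30 mm high, 20 to 40 g. Stands open side down on the bench. Origin: centre of its open underside; z up through the closed top. Inside: a lip 3 mm high at the mouth with a 17.6 mm hole, a 24 mm wide cavity above it, 26 mm deep in all. Fits the thin stud.
- cap_large: middle-sized snap cap: like the smallest, but 39 mm outside diameter, mouth hole 23.6 mm, cavity 30 mm wide; 30 mm high. Origin: centre of its open underside, z up. Fits the thick stud.
- cap_spare: biggest snap cap, a spare: 50 mm outside diameter, 30 mm high; fits neither stud, to be left alone. Origin: centre of its underside.
- mount: steel mounting plate fixed on the bench, 180 x 76 mm, 10 mm thick, turned any way about vertical; origin at the centre of its underside on the bench, x along its length. It carries the thin stud at x = +50 mm and the thick stud at x = -50 mm.
- stud_small (a point): centre of the top of the thin stud: upright, 14 mm diameter, 28 mm high above the plate (38 mm above the bench), top chamfered 2.5 mm, axes as the plate's. Four sprung bumps stand out 3.6 mm from its sides, 16 mm above the plate. Round its foot lies a sprung collar, 29 mm diameter, its top 8 mm above the plate. Its cap clicks as described for the thick stud.
- stud_large (a point): centre of the top of the thick stud: 20 mm diameter, collar 38 mm, otherwise as the thin one. Behaviour of both: the cap first rests on the bumps, underside 8 mm below the stud's top; 7 to 12 N pushes it over them; the force drops at the click (underside 10 to 15 mm below the top) and the cap goes on to rest on the collar, 20 mm below the top (24 with the collar fully pressed).
- collar_large (a joint): how far the sprung collar under the thick stud's cap is pressed down, in m: 0 free, 0.004 fully down. It takes 2 N to start it and 10 N to press it fully down, and it springs back when let go.
- bush_a: short steel bush, 24 mm diameter, 12 mm high, lying among the caps; leave it. Origin: centre of its underside.
- bush_b: short brass bush, 24 mm diameter, 16 mm high, lying among the caps; leave it. Origin: centre of its underside.
- screwdriver: grey-handled screwdriver lying beyond the caps; leave it. Origin on the bench under its middle.
- tape_roll: roll of paper tape, 90 mm diameter, 24 mm high, lying beyond the plate; leave it. Origin: centre of its underside.
Not all that is in view belongs to the job. What is shaped like the cap_large but red is not meant.

How it is judged (in metres and radians):
On the way, in this order (a step that is already met when the one before it is completed fails the run):
1. the smallest cap has clicked onto the thin stud (horizontal distance between cap_small and stud_small below 0.004 m and z of cap_small in the frame of stud_small below -0.0175 m and angle between cap_small's own z axis and vertical below 0.15 rad), for 0.2 s.
2. the middle-sized cap has clicked onto the thick stud (horizontal distance between cap_large and stud_large below 0.004 m and z of cap_large in the frame of stud_large below -0.0175 m and angle between cap_large's own z axis and vertical below 0.15 rad), for 0.2 s.
At the end, for the whole second after the job is handed in: Both caps are on their studs (within 4 mm, upright within 0.15 rad), undersides 17.5 mm or more below the stud tops; small cap untouched. Fingers press the middle cap at rest: underside 21.5 mm below the stud top, collar down over 2 mm, over 4 N on the mount and 3 N on the fingers (all of step 1 and contact force between the fingers and cap_small below 0.1 N and horizontal distance between cap_large and stud_large below 0.004 m and z of cap_large in the frame of stud_large below -0.0215 m and angle between cap_large's own z axis and vertical below 0.15 rad and value of joint collar_large above 0.002 m and contact force between the fingers and cap_large above 3 N and contact force between cap_large and mount above 4 N and linear speed of cap_large below 0.02 m/s); the arm keeps its last pose, push and grip.
It fails at once if the spare cap or another thing on the bench is moved by more than 30 mm (distance of any of cap_spare, bush_a, bush_b, screwdriver, tape_roll from where it was at the start of the episode above 0.03 m).
It also fails if it takes over 51 s, if anything falls off the work surface, if the arm or the gripper's body presses on something with over 40 N, if the wrist force passes 120 N, or if a joint passes its speed limit or range.

ROBOT

A 7-joint arm with a two-finger parallel gripper is mounted at the origin on the work surface. World frame = base frame: x ahead of the robot, y to its left, z up, the work surface at z = 0. Lengths are in mm, angles in rad, forces in N, time in s.
With the tool pointing down it reaches from about 425 to 1025 mm from the base axis. Payload 9.4 kg.
Tool frame: the origin (TCP) lies midway between the tips of the shut fingers; the grasp point (between the pads) lies 19 mm behind it; z points along the fingers, y is the line along which they close (so a half turn about z gives the same grasp; the last joint's range is limited). The gripper opens to 93 mm and grips with 3 to 60 N. Pads are 15 mm wide; open, the fingers measure 128 mm over their backs; the gripper's body (75 mm by 188 mm) begins 65 mm behind the grasp point.
Start: joints at [1.158, 0.599, -0.003, 1.599, 0.002, 0.943, -0.08], TCP at [238.895, -684.509, 218.618] pointing down, gripper open.
Joint ranges: [-2.57, 2.57], [-0.35, 1.97], [-1.29, 1.29], [0.11, 2.56], [-1.05, 4.19], [0.11, 1.86], [-2.63, 2.63]. Speed limits (rad/s): [2.22, 2.22, 3.01, 3.01, 3.14, 3.14, 3.14].

INTERFACE

Orientations are given as a 3x3 rotation matrix whose columns are the frame's x, y, z axes.
In Python, from cell import robot gives the robot as it stands.
- The arm moves only by the shell command python3 -m inch 'ROWS'. ROWS is JSON, one flat list of numbers, 7 for each row, row after row: the shift along the tool's x, y, z as a fraction of full scale, then the turn, a rotation vector about the tool's x, y, z as a fraction of full scale, then the opening, from 0 (shut) to 1 (fully open). In form: [dx, dy, dz, wx, wy, wz, fingers, dx, dy, dz, wx, wy, wz, fingers, ...]. A call has 1 to 5 rows; each row is the pose to reach, as a shift and turn from the pose commanded when the call began, along the tool's axes at that moment, turning the shorter way round; what a row does not reach only later rows make up. Full scale, the value 1, is 1 m for a shift and pi rad for a turn. A row lasts 1/12 s, in which the tool goes at most 41.7 mm and 7.16 degrees, less where a joint would pass 70% of its speed; a pose out of reach is approached as far as the arm can. A call with a number of a shift or a turn outside -1 to 1 is refused whole. A call with a gripper value outside its range is refused whole. The fingers move at their own pace and stop on an object; the grip force is fixed at half the most. Time passes only in rows, so rows that repeat a pose let the fingers close. It gives the time, the measured TCP pose, the force, the opening and the grip force at its end, in the units of the state.
- robot.observe(): the state, without advancing time (a new reading comes with each control period).
- robot.grab_frame(name): name is "scene" or "top"; returns the picture (480x640x3 uint8, red, green, blue); there is no depth.
- robot.calibration(name): a dict with "camera_matrix" (3x3 intrinsics, pixels), "xyz" and "attitude" of the camera in the world. Camera axes: x right, y up, looking along -z (the intrinsics and any distortion apply to the point x, -y, -z); pixel columns grow to the right and rows downward; lengths in mm; the calibration is good to about 2 mm. A picture is of the moment at which its call begins. calibration takes no time and is no camera call.
- robot.hand_in(): hands the job in; it is judged then, once.
The state is a dict: "time": time; "q": joint angles; "joint_velocities": joint speeds; "tau": joint torques, N m; "ee_pos": TCP position; "tcp_rot": TCP orientation; "ft_force": force on the tool from outside, world axes, zero at the start; "moment": the same for the moment, N m; "finger_gap": opening from 0.0 (shut) to 1.0 (fully open); "grasp_force": force on a finger pad.
Only numpy, scipy, OpenCV 4.12 (cv2) and the standard library are available. Lean on these libraries where they do the work, as an engineer would, in place of code of your own. Each camera call takes 0.05 s, during which the arm holds its last target. There are 200 camera calls.

## Working session

There is one attempt and no reset: what is moved stays moved. The work goes in short steps, Python scripts to look and compute and a shell command to move; the robot and the scene stay as the last step left them, time stands still between calls to the robot, and variables do not carry over. Pictures are saved under pics/ and viewed, at most 10 in all, crops included, and the job is handed in when it is done.

```bash
mkdir -p pics; ls; python3 - <<'E'
from cell import robot
import cv2,numpy as np
for n in("top","scene"):
    cv2.imwrite(f"pics/{n}0.png",robot.grab_frame(n)[:,:,::-1]); c=robot.calibration(n); print(n,c)
s=robot.observe(); print(s)
E
```

```text
pics
top {'camera_matrix': array([[471.47042389,   0.        , 318.85965629],
       [  0.        , 471.47042389, 246.47373065],
       [  0.        ,   0.        ,   1.        ]]), 'xyz': array([ 550.56110831,  -47.03226851, 1017.6433401 ]), 'attitude': array([[-0.01883016,  0.99823671, -0.05629293],
       [-0.99943544, -0.02035991, -0.02672606],
       [-0.02782505,  0.05575789,  0.99805652]])}
scene {'camera_matrix': array([[572.2570693 ,   0.        , 318.78788899],
       [  0.        , 572.2570693 , 239.28495642],
       [  0.        ,   0.        ,   1.        ]]), 'xyz': array([1180.00489454,  172.67428836,  797.87740853]), 'attitude': array([[-0.35704277, -0.73236005,  0.57980101],
       [ 0.93405187, -0.28538586,  0.21471378],
       [ 0.00821921,  0.61822622,  0.78595724]])}
{'time': 0.1, 'q': array([ 1.15829606,  0.60000851, -0.00254555,  1.60003638,  0.00182267,
        0.94290519, -0.07977121]), 'joint_velocities': array([ 1.92514018e-03,  1.01113656e-04, -8.41904039e-04, -3.14126759e-03,
        9.55828619e-05,  1.13690445e-03,  2.66170703e-04]), 'tau': array([ 5.80455919e-03, -7.66553450e+01,  1.50232226e+00, -2.52940214e+01,
       -5.23404835e-02,  1.36371906e-02,  4.82866960e-05]), 'ee_pos': array([ 238.74654122, -684.10702315,  217.87757437]), 'tcp_rot': array([[ 9.44113116e-01,  3.29621127e-01, -5.80372259e-04],
       [ 3.29621607e-01, -9.44112332e-01,  1.22513016e-03],
       [-1.44107823e-04, -1.34796469e-03, -9.99999081e-01]]), 'ft_force': array([ 0.08725321, -0.54231132,  0.70730641]), 'moment': array([-0.00729327, -0.00636471,  0.04801979]), 'grasp_force': 0.0, 'finger_gap': 0.9987482005033785}
```

View pics/top0.png

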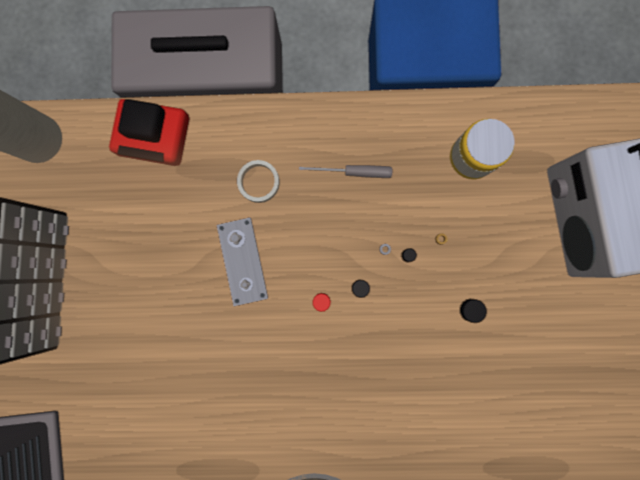

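View pics/scene0.png

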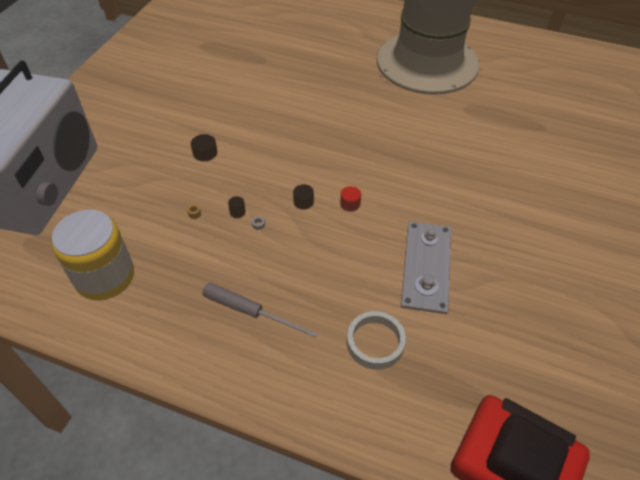

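Top view: three black caps at (409,255), (361,288) and (473,310), and a red decoy at (321,302). The smallest, (409,255), is cap_small. The middle one, (361,288), is cap_large, being black and larger than the small cap but smaller than the spare at (473,310). The plate has studs at (236,239), apparently thick, and (246,285), apparently thin. I'll confirm these with an enlarged crop.

```bash
python3 - <<'E'
import cv2,numpy as np
t=cv2.imread("pics/top0.png"); s=cv2.imread("pics/scene0.png")
def c(im,x,y,w,h,W,H): return cv2.resize(im[y:y+h,x:x+w],(W,H),interpolation=cv2.INTER_CUBIC)
a=c(t,210,210,70,105,267,400)   # scale 3.81
b=c(t,300,225,200,100,533,266)
d=c(s,180,120,200,125,425,266)
e=c(s,390,210,70,110,255,400)
out=np.zeros((600,800,3),np.uint8)
out[:400,:267]=a; out[:266,267:800]=b; out[266:532,267:692-140]=d[:,:285]
out[200+0:600,545:800]=e
cv2.imwrite("pics/crop.png",out)
E
```

```text
(no output)
```

View pics/crop.png

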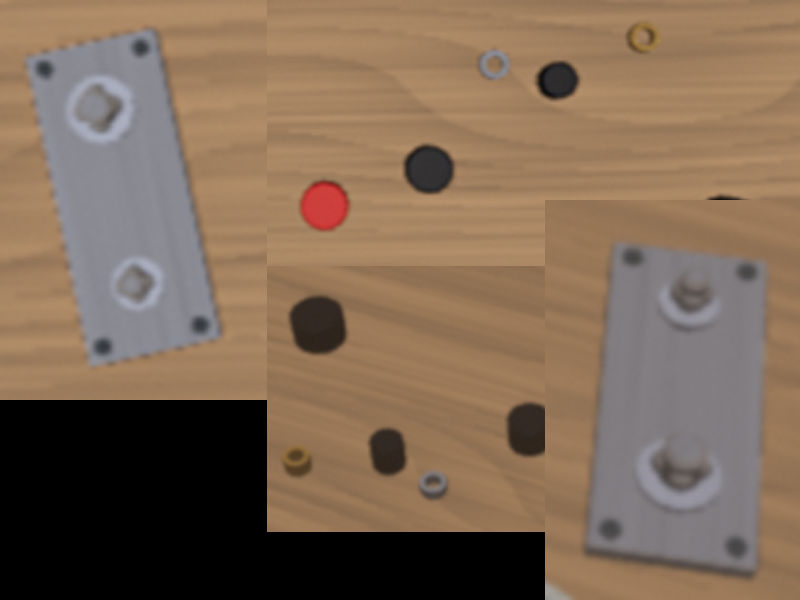

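The crop confirms it. The smallest black cap is at top (409,255), next to the steel bush at (385,249). The middle black cap is at (361,288), beside the red decoy. The thick stud is at (236,239) and the thin one at (246,285). Next I'll localise them by silhouette fitting.

```bash
cat > vis.py <<'E'
import cv2,numpy as np
from scipy.optimize import minimize
from cell import robot
CAL={n:robot.calibration(n) for n in("top","scene")}
def proj(n,P):
    c=CAL[n]; p=(np.atleast_2d(P)-c["xyz"])@c["attitude"]
    p=p*[1,-1,-1]; u=p@c["camera_matrix"].T; return u[:,:2]/u[:,2:]
def ray(n,uv,z):
    c=CAL[n]; d=np.linalg.inv(c["camera_matrix"])@[uv[0],uv[1],1]; d=c["attitude"]@(d*[1,-1,-1])
    return c["xyz"]+d*(z-c["xyz"][2])/d[2]
A=np.linspace(0,2*np.pi,48,endpoint=False)
def cyl(x,y,r,z0,h): return np.vstack([np.c_[x+r*np.cos(A),y+r*np.sin(A),0*A+z] for z in(z0,z0+h)])
def box(x,y,yaw,L,W,h):
    R=np.array([[np.cos(yaw),-np.sin(yaw)],[np.sin(yaw),np.cos(yaw)]])
    q=np.array([[L,W],[L,-W],[-L,-W],[-L,W]])/2@R.T+[x,y]
    return np.vstack([np.c_[q,np.full(4,z)] for z in(0,h)])
def fit(masks,shape,x0):
    """masks {cam:uint8 mask}; shape(params)->points whose hull is the silhouette"""
    S=4
    M={n:cv2.resize(m*255,None,fx=S,fy=S,interpolation=cv2.INTER_LINEAR)/255. for n,m in masks.items()}
    def cost(p):
        e=0
        for n,m in M.items():
            h=cv2.convexHull(((proj(n,shape(p))+.5)*S-.5).astype(np.float32))
            im=np.zeros(m.shape,np.uint8); cv2.fillPoly(im,[np.round(h*16).astype(np.int32)],255,cv2.LINE_AA,4)
            e+=np.abs(im/255.-m).sum()/m.sum()
        return e
    d=np.array([6,6,.08])[:len(x0)]
    sim=np.vstack([x0]+[np.array(x0)+d*np.eye(len(x0))[i] for i in range(len(x0))])
    r=minimize(cost,x0,method="Nelder-Mead",options=dict(initial_simplex=sim,xatol=.02,fatol=1e-5))
    return r.x,r.fun
def blob(m,uv):
    k,l,st,c=cv2.connectedComponentsWithStats(m.astype(np.uint8)); 
    d=np.hypot(*(c[1:]-uv).T); d[st[1:,4]<40]=1e9; return (l==1+d.argmin()).astype(np.uint8)
E
python3 - <<'E'
from vis import *
I={n:cv2.imread(f"pics/{n}0.png") for n in CAL}
blk={n:I[n].max(2)<80 for n in I}
def gray(im): 
    h=cv2.cvtColor(im,cv2.COLOR_BGR2HSV); return (h[...,1]<65)
for nm,r,ut,us in(("small",15,(409,255),(237,207)),("large",19.5,(361,288),(304,197)),("spare",25,(473,310),(204,148))):
    m={"top":blob(blk["top"],ut),"scene":blob(blk["scene"],us)}
    g=ray("top",ut,30)[:2]
    for s in(["top"],["scene"],["top","scene"]):
        print(nm,s,*[(np.round(a,2)) for a in fit({k:m[k] for k in s},lambda p:cyl(p[0],p[1],r,0,30),g)],[m[k].sum() for k in s])
m={}
for n,uv in(("top",(243,262)),("scene",(427,267))):
    b=blob(gray(I[n]),uv); c,_=cv2.findContours(b,0,1); b=cv2.fillPoly(b.copy(),[max(c,key=cv2.contourArea)],1)
    m[n]=cv2.morphologyEx(b,cv2.MORPH_OPEN,np.ones((5,5),np.uint8))
a,b=ray("top",(246,285),38),ray("top",(236,239),38); g=(a+b)/2; yaw=np.arctan2(*(a-b)[1::-1])
print(a,b,yaw)
for s in(["top"],["scene"],["top","scene"]):
    p,e=fit({k:m[k] for k in s},lambda p:box(*p,180,76,10),[g[0],g[1],yaw])
    d=50*np.array([np.cos(p[2]),np.sin(p[2])]); print("mount",s,p.round(3),round(e,3),"thin",p[:2]+d,"thick",p[:2]-d,[m[k].sum() for k in s])
    for k in s: print(k,proj(k,np.array([[*(p[:2]+d),38],[*(p[:2]-d),38]])).round(1).tolist())
E
```

```text
small ['top'] [ 585.57 -209.15] 0.27 [np.uint64(157)]
small ['scene'] [ 587.47 -206.55] 0.26 [np.uint64(282)]
small ['top', 'scene'] [ 585.72 -208.78] 0.52 [np.uint64(157), np.uint64(282)]
large ['top'] [ 517.1  -105.81] 0.2 [np.uint64(246)]
large ['scene'] [ 517.6  -104.15] 0.24 [np.uint64(405)]
large ['top', 'scene'] [ 517.17 -105.38] 0.44 [np.uint64(246), np.uint64(405)]
spare ['top'] [ 467.66 -339.72] 0.15 [np.uint64(496)]
spare ['scene'] [ 467.73 -337.32] 0.18 [np.uint64(548)]
spare ['top', 'scene'] [ 466.86 -339.03] 0.33 [np.uint64(496), np.uint64(548)]
[528.61125221 132.38804253  38.        ] [625.02665675 152.44551482  38.        ] -2.9364862508811127
mount ['top'] [579.148 146.921  -2.94 ] 0.03 thin [530.16012804 136.90987683] thick [628.13515625 156.93221051] [np.uint64(2979)]
top [[243.8, 284.3], [233.9, 237.6]]
mount ['scene'] [578.26  147.113  -2.94 ] 0.045 thin [529.26856865 137.12305652] thick [627.25232083 157.10265383] [np.uint64(3911)]
scene [[431.2, 229.4], [428.5, 276.9]]
mount ['top', 'scene'] [578.555 146.845  -2.938] 0.08 thin [529.58770192 136.73514844] thick [627.52217458 156.95491763] [np.uint64(2979), np.uint64(3911)]
top [[243.9, 284.6], [233.8, 237.9]]
scene [[430.9, 229.5], [428.4, 277.0]]
```

```bash
cat > go.py <<'E'
# prints the remaining shift/turn (full-scale units) to target x y z, tool y axis at yaw deg; and state
import sys,numpy as np
from scipy.spatial.transform import Rotation as R
from cell import robot
s=robot.observe(); r=s["tcp_rot"]; p=s["ee_pos"]
print("t",round(s["time"],2),"p",p.round(1),"F",s["ft_force"].round(1),"gap",round(s["finger_gap"]*93,1),"grip",round(s["grasp_force"],1),"q",s["q"].round(2))
if len(sys.argv)>3:
    x,y,z=map(float,sys.argv[1:4]); a=np.radians(float(sys.argv[4]) if len(sys.argv)>4 else 0)
    Y=np.array([np.cos(a),np.sin(a),0]); T=np.c_[np.cross(Y,[0,0,-1]),Y,[0,0,-1]]
    print("shift",(r.T@(np.array([x,y,z])-p)/1000).round(4),"turn",(R.from_matrix(r.T@T).as_rotvec()/np.pi).round(4))
E
python3 -m inch '[0.03,-0.02,0,0,0,-0.03,1, 0.065,-0.045,0.01,0,0,-0.07,0.8, 0.1,-0.07,0.02,0,0,-0.11,0.6, 0.135,-0.093,0.03,0,0,-0.15,0.5, 0.16,-0.11,0.04,0,0,-0.18,0.5]'; python3 go.py 586.5 -207.9 100
```

```text
time: 0.52
ee_pos: [355.0, -525.7, 178.4]
tcp_rot: [[0.615, 0.789, 0.001], [0.789, -0.615, 0.0], [0.001, 0.0, -1.0]]
ft_force: [0.7, -0.6, -0.3]
finger_gap: 0.762
grasp_force: 0.0
t 0.52 p [ 355.  -525.7  178.4] F [ 0.7 -0.6 -0.3] gap 70.9 grip 0.0 q [ 1.    0.54 -0.17  1.85  0.12  0.77  0.11]
shift [ 0.393  -0.0129  0.0786] turn [ 2.000e-04 -1.000e-04 -2.108e-01]
```

```bash
python3 -m inch '[0.04,0,0.01,0,0,-0.04,0.5, 0.08,0,0.02,0,0,-0.08,0.5, 0.12,0,0.03,0,0,-0.12,0.5, 0.16,0,0.035,0,0,-0.16,0.5, 0.2,0,0.04,0,0,-0.195,0.5]' | head -1; python3 go.py 586.5 -207.9 80
```

```text
time: 0.93
t 0.93 p [ 478.4 -369.4  137.9] F [ 0.7  0.9 -0.4] gap 46.5 grip 0.0 q [ 0.78  0.57 -0.32  1.94  0.27  0.67  0.24]
shift [0.1667 0.0998 0.0579] turn [-0.0002 -0.0002 -0.0162]
```

```bash
python3 -m inch '[0.034,0.02,0.01,0,0,-0.016,0.5, 0.068,0.04,0.02,0,0,-0.016,0.5, 0.102,0.06,0.04,0,0,-0.016,0.5, 0.136,0.08,0.05,0,0,-0.016,0.5, 0.167,0.1,0.058,0,0,-0.016,0.5]' | head -1;python3 -m inch '[0,0,0,0,0,0,0.5,0,0,0,0,0,0,0.5]'; python3 go.py 586.5 -207.9 4.5; python3 - <<'E'
from cell import robot
import cv2
from vis import *
I=robot.grab_frame("scene")[:,:,::-1]; u=proj("scene",robot.observe()["ee_pos"])[0]; print(u)
cv2.imwrite("pics/s1.png",cv2.resize(I[100:260,130:340],None,fx=3.5,fy=3.5))
E
```

```text
time: 1.35
time: 1.52
ee_pos: [588.2, -206.7, 79.7]
tcp_rot: [[0.001, 1.0, -0.001], [1.0, -0.001, 0.001], [0.001, -0.001, -1.0]]
ft_force: [-0.3, -0.7, -0.2]
finger_gap: 0.506
grasp_force: 0.0
t 1.52 p [ 588.2 -206.7   79.7] F [-0.3 -0.7 -0.2] gap 47.0 grip 0.0 q [ 0.43  0.66 -0.27  1.93  0.3   0.58 -0.04]
shift [-0.0013 -0.0017  0.0752] turn [-0.0003 -0.0005 -0.0004]
[231.55555546 181.83692432]
```

View pics/s1.png

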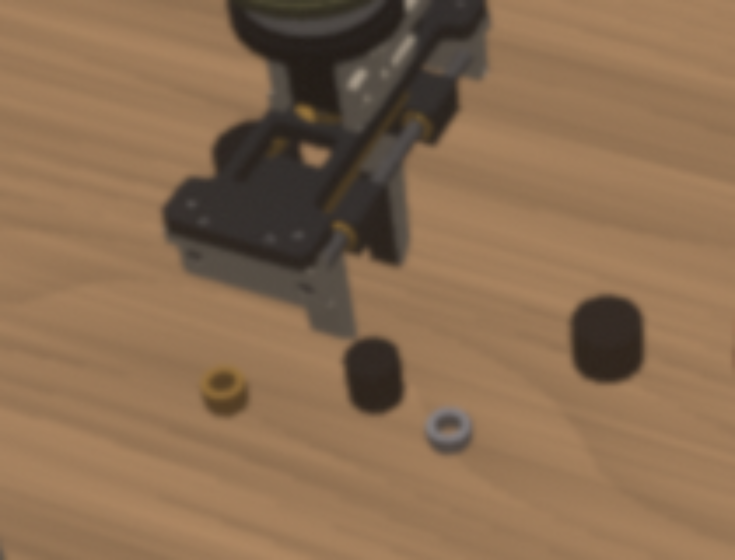

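The gripper hangs above the small cap (scene pixel about (237,207)), and the fingers are clear of both bushes. Descending now.

```bash
python3 -m inch '[-0.001,-0.002,0.02,0,0,0,0.5, -0.001,-0.002,0.045,0,0,0,0.5, -0.001,-0.002,0.065,0,0,0,0.5, -0.001,-0.002,0.075,0,0,0,0.5, -0.001,-0.002,0.075,0,0,0,0.5]'|head -2; python3 go.py 586.5 -207.9 4.5; python3 -m inch '[0,0,0,0,0,0,0.2,0,0,0,0,0,0,0,0,0,0,0,0,0,0,0,0,0,0,0,0,0,0,0,0,0,0,0,0]'
```

```text
time: 1.98
ee_pos: [583.1, -212.4, 3.8]
t 1.98 p [ 583.1 -212.4    3.8] F [-0.3 -0.2  0.8] gap 46.7 grip 0.0 q [ 0.4   0.77 -0.21  1.97  0.35  0.44 -0.09]
shift [ 0.0046  0.0033 -0.0007] turn [-0.0011 -0.     -0.0028]
time: 2.4
ee_pos: [585.7, -211.6, 6.8]
tcp_rot: [[0.007, 1.0, 0.002], [1.0, -0.007, -0.001], [-0.001, 0.002, -1.0]]
ft_force: [-1.2, -1.4, 7.1]
finger_gap: 0.318
grasp_force: 30.0
```

```bash
python3 -m inch '[0,0,0,0,0,0,0,0,0,0,0,0,0,0,0,0,0,0,0,0,0]' >/dev/null; python3 go.py 585.7 -208 4.5;python3 -m inch '[0,0,-0.005,0,0,0,0,0,0,-0.02,0,0,0,0,0,0,-0.05,0,0,0,0,0,0,-0.05,0,0,0,0,0,0,-0.05,0,0,0,0]'>/dev/null; python3 go.py 529.7 137 60
```

```text
t 2.65 p [ 585.7 -211.6    6.8] F [-0.7  0.   7.9] gap 29.5 grip 30.0 q [ 0.39  0.77 -0.21  1.97  0.35  0.44 -0.09]
shift [ 0.0036 -0.      0.0023] turn [ 0.0005  0.0003 -0.0022]
t 3.07 p [ 586.2 -211.3   57.5] F [-1.1  0.5 -0.1] gap 29.3 grip 30.0 q [ 0.42  0.69 -0.25  1.95  0.32  0.53 -0.06]
shift [ 0.3479 -0.0589 -0.0029] turn [ 0.001   0.0003 -0.0022]
```

```bash
python3 -m inch '[0.03,-0.005,-0.01,0,0,0,0,0.065,-0.01,-0.02,0,0,0,0,0.1,-0.015,-0.025,0,0,0,0,0.135,-0.02,-0.025,0,0,0,0,0.17,-0.03,-0.025,0,0,0,0]'>/dev/null;python3 -m inch '[0.04,-0.005,0,0,0,0,0,0.08,-0.01,0,0,0,0,0,0.12,-0.015,0,0,0,0,0,0.15,-0.02,0,0,0,0,0,0.174,-0.028,0,0,0,0,0]'>/dev/null;python3 -m inch '[0,0,0,0,0,0,0,0,0,0,0,0,0,0,0,0,0,0,0,0,0,0,0,0,0,0,0,0]'; python3 go.py 529.7 137 80; python3 - <<'E'
from vis import *
im={n:robot.grab_frame(n)[:,:,::-1] for n in("scene","top")}
for n in im: cv2.imwrite(f"pics/{n}2full.png",im[n])
a=im["scene"][140:320,360:500]; b=im["top"][180:320,180:320]
cv2.imwrite("pics/s2.png",np.hstack([cv2.resize(a,(420,540)),cv2.resize(b,(380,540))]))
E
```

```text
time: 4.23
ee_pos: [529.5, 131.9, 80.3]
tcp_rot: [[0.008, 1.0, -0.0], [1.0, -0.008, -0.001], [-0.001, -0.0, -1.0]]
ft_force: [-0.1, 0.1, -0.7]
finger_gap: 0.32
grasp_force: 30.0
t 4.23 p [529.5 131.9  80.3] F [-0.1  0.1 -0.7] gap 29.7 grip 30.0 q [-0.22  0.59 -0.19  2.12  0.24  0.45 -0.6 ]
shift [0.0051 0.0001 0.0003] turn [-0.0002  0.0003 -0.0027]
```

View pics/s2.png

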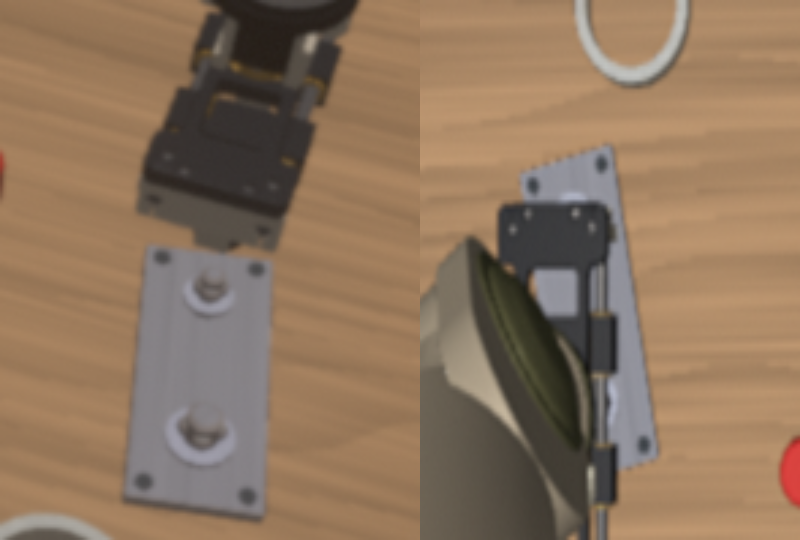

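The scene view shows the gripper above and just behind the thin stud (about (430,236)), and both studs are clear. The finger hides the cap. Correcting by about 1 mm and lowering while I watch the force.

```bash
python3 -m inch '[0.0014,0,0.01,0,0,-0.003,0,0.0014,0,0.02,0,0,-0.003,0,0.0014,0,0.029,0,0,-0.003,0,0.0014,0,0.029,0,0,-0.003,0]'>/dev/null;python3 go.py 529.5 133.3 40;python3 -m inch '[0,0,0.003,0,0,0,0,0,0,0.006,0,0,0,0,0,0,0.009,0,0,0,0,0,0,0.009,0,0,0,0]'>/dev/null; python3 go.py 529.5 133.3 38
```

```text
t 4.67 p [528.4 134.2  49.3] F [ 0.4 -0.3 -0.5] gap 29.7 grip 30.0 q [-0.24  0.64 -0.17  2.13  0.27  0.39 -0.62]
shift [-0.0009  0.0011  0.0093] turn [-0.0009  0.0003  0.0009]
t 5.0 p [529.3 134.8  42.2] F [-0.4  0.2  0.2] gap 29.6 grip 30.0 q [-0.24  0.66 -0.16  2.13  0.27  0.37 -0.62]
shift [-0.0015  0.0002  0.0042] turn [-0.0001  0.      0.0009]
```

```bash
for i in 1; do python3 -m inch '[-0.001,0,0.002,0,0,0,0,-0.0015,0,0.004,0,0,0,0,-0.0015,0,0.004,0,0,0,0]'>/dev/null;python3 go.py 529.5 133.3 38;python3 -m inch '[0,0,0.002,0,0,0,0,0,0,0.004,0,0,0,0,0,0,0.004,0,0,0,0]'>/dev/null; python3 go.py 529.5 133.3 34;python3 -m inch '[0,0,0.002,0,0,0,0,0,0,0.002,0,0,0,0]'>/dev/null; python3 go.py; done
```

```text
t 5.25 p [529.4 133.1  38.4] F [-0.4  0.4 -0.1] gap 29.4 grip 30.0 q [-0.24  0.66 -0.16  2.14  0.27  0.36 -0.62]
shift [0.0002 0.0001 0.0004] turn [-0.      0.      0.0008]
t 5.5 p [529.6 134.2  34.8] F [-1.3  2.6  3.7] gap 29.5 grip 30.0 q [-0.25  0.67 -0.15  2.14  0.28  0.35 -0.62]
shift [-0.0009 -0.0001  0.0008] turn [ 0.0002 -0.0004  0.0011]
t 5.67 p [529.5 134.3  32.7] F [-0.5  2.2  1.7] gap 29.4 grip 30.0 q [-0.25  0.67 -0.15  2.14  0.28  0.35 -0.62]
```

```bash
python3 -m inch '[0.001,0,0.002,0,0,0,0,0.001,0,0.002,0,0,0,0]'>/dev/null;python3 go.py; python3 -m inch '[0,0,0.002,0,0,0,0,0,0,0.002,0,0,0,0]'>/dev/null;python3 go.py; python3 -m inch '[0,0,0.002,0,0,0,0,0,0,0.002,0,0,0,0]'>/dev/null;python3 go.py;python3 -m inch '[0,0,0.002,0,0,0,0,0,0,0.002,0,0,0,0]'>/dev/null;python3 go.py
```

```text
t 5.83 p [529.3 134.6  30.4] F [-0.6  2.6 -2.2] gap 30.0 grip 30.0 q [-0.25  0.68 -0.15  2.14  0.28  0.34 -0.63]
t 6.0 p [529.2 134.4  28. ] F [ 1.4  3.  -8.5] gap 29.7 grip 30.0 q [-0.25  0.68 -0.15  2.14  0.28  0.34 -0.63]
t 6.17 p [529.2 134.2  26. ] F [-0.3  2.8 -5.9] gap 29.7 grip 30.0 q [-0.25  0.68 -0.14  2.14  0.28  0.34 -0.63]
t 6.33 p [529.5 134.   24.5] F [0.1 1.1 1.5] gap 29.6 grip 30.0 q [-0.25  0.69 -0.14  2.14  0.28  0.33 -0.63]
```

The force rose, then reversed as the cap snapped over the bumps, and it now meets the collar. I'll press 1.5 mm more, release, lift and look.

```bash
python3 -m inch '[0,0,0.002,0,0,0,0,0,0,0.002,0,0,0,0]'>/dev/null;python3 go.py; python3 -m inch '[0,0,0,0,0,0,0.1,0,0,0,0,0,0,0.3,0,0,0,0,0,0,0.5,0,0,0,0,0,0,0.5,0,0,0,0,0,0,0.5]'>/dev/null;python3 go.py; python3 -m inch '[0,0,-0.01,0,0,0,0.5,0,0,-0.03,0,0,0,0.5,0,0,-0.065,0,0,0,0.5]'>/dev/null; python3 -m inch '[-0.03,0,0,0,0,0,0.5,-0.065,0,0,0,0,0,0.5,-0.1,0,0,0,0,0,0.5,-0.13,0,0,0,0,0,0.5,-0.13,0,0,0,0,0,0.5]'>/dev/null; python3 go.py 517.3 -105 80; python3 - <<'E'
from vis import *
im={n:robot.grab_frame(n)[:,:,::-1] for n in("scene","top")}
for n in im: cv2.imwrite(f"pics/{n}3full.png",im[n])
cv2.imwrite("pics/s3.png",np.hstack([cv2.resize(im["scene"][140:320,360:500],(420,540)),cv2.resize(im["top"][180:320,180:320],(380,540))]))
E
```

```text
t 6.5 p [529.5 134.   22.7] F [-1.1  0.8  6.5] gap 29.6 grip 30.0 q [-0.26  0.69 -0.14  2.14  0.28  0.33 -0.63]
t 6.92 p [529.6 133.9  22.6] F [-0.4 -0.4  0.1] gap 44.0 grip 0.0 q [-0.26  0.69 -0.14  2.14  0.28  0.33 -0.63]
t 7.58 p [529.2  -3.1  88.2] F [ 0.2 -0.8  0.5] gap 46.3 grip 0.0 q [ 0.05  0.57 -0.22  2.15  0.28  0.45 -0.39]
shift [-0.102  -0.0113  0.0086] turn [-0.0003  0.0012 -0.0016]
```

View pics/s3.png

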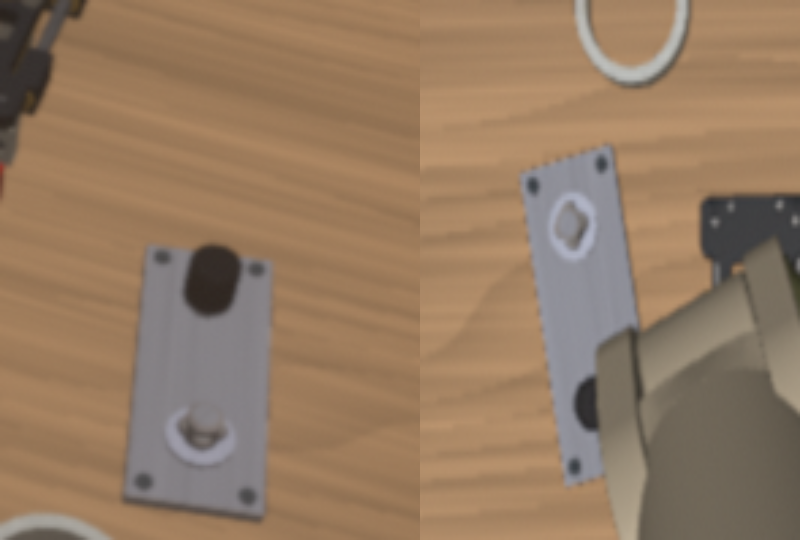

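The small cap sits upright on the thin stud (scene (431,233)), and the thick stud is free at (428,281). Now the middle cap.

```bash
python3 -m inch '[-0.035,-0.004,0,0,0,0,0.65,-0.07,-0.008,0,0,0,0,0.65,-0.102,-0.011,0.008,0,0,0,0.65,-0.102,-0.011,0.008,0,0,0,0.65,-0.102,-0.011,0.008,0,0,0,0.65]'>/dev/null; python3 -m inch '[0,0,0,0,0,0,0.65,0,0,0,0,0,0,0.65]'>/dev/null; python3 go.py 517.3 -105 40
```

```text
t 8.27 p [519.7 -95.6  79.9] F [-0.1  0.1 -0.2] gap 60.5 grip 0.0 q [ 0.24  0.58 -0.24  2.15  0.31  0.44 -0.24]
shift [-0.0094 -0.0025  0.0399] turn [ 0.0002 -0.0003  0.0018]
```

```bash
python3 -m inch '[0,0,0,0,0,0,0.65,0,0,0,0,0,0,0.65]'>/dev/null; python3 go.py 517.3 -105 40; python3 -m inch '[-0.009,-0.0025,0.02,0,0,0.002,0.65,-0.009,-0.0025,0.04,0,0,0.002,0.65,-0.009,-0.0025,0.04,0,0,0.002,0.65,-0.009,-0.0025,0.04,0,0,0.002,0.65]'>/dev/null; python3 go.py 517.3 -105 6.5
```

```text
t 8.43 p [519.4 -96.4  79.8] F [-0.2  0.9  0.1] gap 60.7 grip 0.0 q [ 0.24  0.58 -0.24  2.15  0.31  0.44 -0.24]
shift [-0.0086 -0.0022  0.0398] turn [ 0.0001 -0.0001  0.0016]
t 8.77 p [ 516.2 -106.    39.2] F [ 0.3 -0.7  0.2] gap 60.5 grip 0.0 q [ 0.23  0.65 -0.19  2.18  0.35  0.34 -0.26]
shift [0.001  0.0012 0.0327] turn [-0.0006 -0.0001 -0.0007]
```

```bash
python3 -m inch '[0.001,0.001,0.015,0,0,0,0.65,0.001,0.001,0.032,0,0,0,0.65,0.001,0.001,0.032,0,0,0,0.65,0.001,0.001,0.032,0,0,0,0.65]'>/dev/null; python3 go.py 517.3 -105 6.5; python3 -m inch '[0,0,0,0,0,0,0.4,0,0,0,0,0,0,0.2,0,0,0,0,0,0,0,0,0,0,0,0,0,0,0,0,0,0,0,0,0]'>/dev/null; python3 go.py; python3 -m inch '[0,0,0,0,0,0,0,0,0,0,0,0,0,0]'>/dev/null; python3 go.py
```

```text
t 9.1 p [ 517.6 -105.3    8.1] F [-0.2  1.2  0.6] gap 60.2 grip 0.0 q [ 0.2   0.71 -0.15  2.19  0.37  0.27 -0.28]
shift [ 0.0003 -0.0003  0.0016] turn [-0.0002 -0.     -0.0008]
t 9.52 p [ 517.9 -105.9    8.3] F [-1.2  0.6  7.6] gap 38.8 grip 30.0 q [ 0.2   0.71 -0.15  2.19  0.37  0.27 -0.28]
t 9.68 p [ 517.9 -106.     8.3] F [-0.1 -0.1  7.3] gap 38.2 grip 30.0 q [ 0.2   0.71 -0.15  2.19  0.37  0.27 -0.28]
```

```bash
python3 -m inch '[0,0,-0.015,0,0,0,0,0,0,-0.045,0,0,0,0,0,0,-0.08,0,0,0,0,0,0,-0.08,0,0,0,0]'>/dev/null; python3 -m inch '[0.03,0.012,0,0,0,0,0,0.065,0.027,0,0,0,0,0,0.1,0.042,0,0,0,0,0,0.13,0.054,0,0,0,0,0,0.13,0.054,0,0,0,0,0]'>/dev/null;python3 go.py 627.4 156.4 85;  python3 -m inch '[0.03,0.012,0,0,0,0,0,0.065,0.027,0,0,0,0,0,0.1,0.042,0,0,0,0,0,0.13,0.054,0,0,0,0,0,0.13,0.054,0,0,0,0,0]'>/dev/null;python3 -m inch '[0,0,0,0,0,0,0,0,0,0,0,0,0,0,0,0,0,0,0,0,0]'>/dev/null; python3 go.py 627.4 156.4 60
```

```text
t 10.43 p [574.8  32.   87.9] F [-0.1  1.  -0.6] gap 38.7 grip 30.0 q [ 0.01  0.61 -0.24  2.04  0.27  0.51 -0.42]
shift [0.1242 0.0531 0.0037] turn [ 0.0011 -0.0014  0.0013]
t 11.1 p [626.  151.8  87.3] F [-0.8 -0.2 -0.1] gap 38.8 grip 30.0 q [-0.18  0.67 -0.22  1.88  0.24  0.62 -0.56]
shift [0.0047 0.0014 0.0273] turn [-0.0003  0.0004 -0.0017]
```

```bash
python3 -m inch '[0.0045,0.0015,0.015,0,0,-0.001,0,0.0045,0.0015,0.03,0,0,-0.001,0,0.0045,0.0015,0.036,0,0,-0.001,0,0.0045,0.0015,0.036,0,0,-0.001,0,0.0045,0.0015,0.036,0,0,-0.001,0]'>/dev/null; python3 go.py 627.4 156.4 46; python3 - <<'E'
from vis import *
im={n:robot.grab_frame(n)[:,:,::-1] for n in("scene","top")}
cv2.imwrite("pics/s4.png",np.hstack([cv2.resize(im["scene"][140:320,360:500],(420,540)),cv2.resize(im["top"][180:320,180:320],(380,540))]))
E
```

```text
t 11.52 p [627.7 157.7  51. ] F [-0.1  0.1  0. ] gap 38.3 grip 30.0 q [-0.2   0.72 -0.2   1.89  0.26  0.55 -0.58]
shift [-0.0013 -0.0003  0.005 ] turn [-0.0004  0.0002 -0.0003]
```

View pics/s4.png

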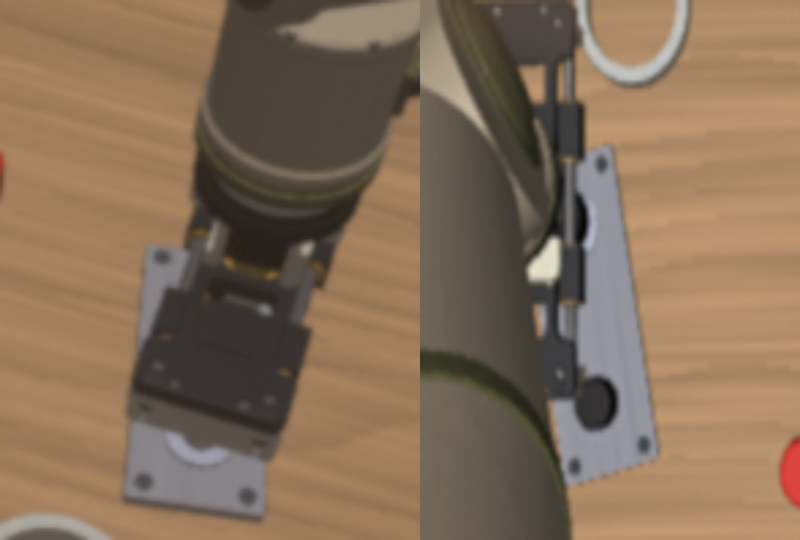

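The middle cap is held over the thick stud, and the small cap is still seated (top crop (597,403)). Lowering.

```bash
python3 -m inch '[-0.001,0,0.004,0,0,0,0,-0.001,0,0.008,0,0,0,0,-0.001,0,0.008,0,0,0,0]'>/dev/null; python3 go.py 627.4 156.4 40; python3 -m inch '[0,0,0.002,0,0,0,0,0,0,0.004,0,0,0,0]'>/dev/null; python3 go.py 627.4 156.4 40;python3 -m inch '[0,0,0.002,0,0,0,0,0,0,0.002,0,0,0,0]'>/dev/null; python3 go.py; python3 -m inch '[0,0,0.002,0,0,0,0,0,0,0.002,0,0,0,0]'>/dev/null; python3 go.py
```

```text
t 11.87 p [627.8 157.1  43.1] F [ 0.2 -0.5 -0.4] gap 38.6 grip 30.0 q [-0.2   0.73 -0.2   1.9   0.26  0.54 -0.58]
shift [-0.0007 -0.0004  0.0031] turn [-0.0001  0.0001 -0.0002]
t 12.03 p [628.1 157.4  39.6] F [-0.6 -0.6 -0.2] gap 38.7 grip 30.0 q [-0.21  0.74 -0.2   1.9   0.26  0.53 -0.58]
shift [-0.001  -0.0007 -0.0004] turn [ 0.0001 -0.     -0.0001]
t 12.2 p [627.6 157.   37.3] F [-0.5 -1.5  1.4] gap 38.7 grip 30.0 q [-0.21  0.74 -0.2   1.9   0.26  0.53 -0.58]
t 12.37 p [627.8 157.2  35.7] F [-1.9 -1.2  2.8] gap 38.6 grip 30.0 q [-0.21  0.74 -0.2   1.9   0.26  0.53 -0.58]
```

```bash
python3 -m inch '[0,0,0.002,0,0,0,0,0,0,0.003,0,0,0,0]'>/dev/null; python3 go.py; python3 -m inch '[0,0,0.002,0,0,0,0,0,0,0.003,0,0,0,0]'>/dev/null; python3 go.py;python3 -m inch '[0,0,0.002,0,0,0,0,0,0,0.003,0,0,0,0]'>/dev/null; python3 go.py; python3 -m inch '[0,0,0.002,0,0,0,0,0,0,0.002,0,0,0,0]'>/dev/null; python3 go.py
```

```text
t 12.53 p [627.7 157.1  32.8] F [-2.1 -1.3  3.7] gap 38.6 grip 30.0 q [-0.21  0.74 -0.19  1.9   0.27  0.52 -0.58]
t 12.7 p [627.6 157.1  29. ] F [-1.3 -0.9 -3.8] gap 38.4 grip 30.0 q [-0.21  0.75 -0.19  1.9   0.27  0.51 -0.58]
t 12.87 p [628.1 157.4  26.1] F [-1.6 -1.   2.5] gap 38.8 grip 30.0 q [-0.21  0.75 -0.19  1.9   0.27  0.51 -0.59]
t 13.03 p [628.2 157.4  24.6] F [-2.2 -0.8  5.1] gap 38.6 grip 30.0 q [-0.21  0.76 -0.19  1.9   0.27  0.51 -0.59]
```

It clicked, and the collar is now compressing. Pressing it to the hard stop.

```bash
python3 -m inch '[0,0,0.002,0,0,0,0,0,0,0.002,0,0,0,0]'>/dev/null; python3 go.py; python3 -m inch '[0,0,0.0015,0,0,0,0,0,0,0.0015,0,0,0,0]'>/dev/null; python3 go.py;python3 -m inch '[0,0,0.001,0,0,0,0,0,0,0.001,0,0,0,0]'>/dev/null; python3 go.py;python3 -m inch '[0,0,0.0005,0,0,0,0,0,0,0.0005,0,0,0,0,0,0,0.0005,0,0,0,0,0,0,0.0005,0,0,0,0]'>/dev/null; python3 go.py
```

```text
t 13.2 p [628.2 157.4  23. ] F [-2.6 -1.4  7.9] gap 38.5 grip 30.0 q [-0.21  0.76 -0.19  1.9   0.27  0.5  -0.59]
t 13.37 p [628.2 157.4  22.3] F [-2.7 -1.5 12.8] gap 39.1 grip 30.0 q [-0.21  0.76 -0.19  1.9   0.27  0.5  -0.59]
t 13.53 p [628.3 157.5  22.2] F [-6.  -2.  20.8] gap 38.5 grip 30.0 q [-0.21  0.76 -0.19  1.9   0.27  0.5  -0.59]
t 13.87 p [628.2 157.5  22.2] F [-8.2 -2.  25.7] gap 38.7 grip 30.0 q [-0.21  0.76 -0.19  1.91  0.27  0.5  -0.59]
```

```bash
python3 -m inch '[0,0,-0.0008,0,0,0,0,0,0,-0.0008,0,0,0,0,0,0,-0.0008,0,0,0,0]'>/dev/null; python3 go.py; python3 -m inch '[0,0,0,0,0,0,0,0,0,0,0,0,0,0,0,0,0,0,0,0,0,0,0,0,0,0,0,0,0,0,0,0,0,0,0]'>/dev/null; python3 go.py; python3 - <<'E'
from vis import *
im={n:robot.grab_frame(n)[:,:,::-1] for n in("scene","top")}
cv2.imwrite("pics/s5.png",np.hstack([cv2.resize(im["scene"][140:320,360:500],(420,540)),cv2.resize(im["top"][180:320,180:320],(380,540))]))
E
```

```text
t 14.12 p [628.2 157.5  22.2] F [-5.6 -2.1 18.9] gap 38.6 grip 30.0 q [-0.21  0.76 -0.19  1.9   0.27  0.5  -0.59]
t 14.53 p [628.3 157.5  22.2] F [-6.3 -1.5 18.7] gap 38.8 grip 30.0 q [-0.21  0.76 -0.19  1.9   0.27  0.5  -0.59]
```

View pics/s5.png

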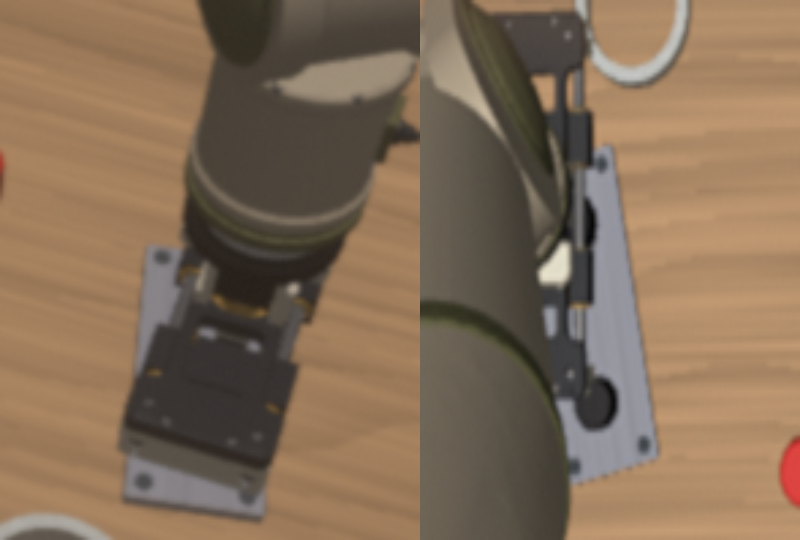

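The middle cap is hard down on the thick stud (top crop (585,220)) under a steady push of about 19 N. The small cap is untouched on the thin stud at (597,403). Handing in.

```bash
python3 -c "
from cell import robot
print(robot.hand_in())"
```

```text
the job is handed in; nothing more can be done
None
```

I handed the job in at about 14.6 s; by the force readings and pictures, the small cap has clicked onto the thin stud, and the middle cap is hard down on the thick stud with the gripper still pressing at about 19 N (no verdict was returned).

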